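# Clear the paint balance: unstack the samples onto their colour coasters

### The arm

A 6-joint arm with a two-finger parallel gripper is mounted at the origin on the work surface. World frame = base frame: x ahead of the robot, y to its left, z up, the work surface at z = 0. Lengths are in m, angles in rad, forces in N, time in s.
With the tool pointing down it reaches from about 0.225 to 0.875 m from the base axis. Payload 3.4 kg.
Tool frame: the origin (TCP) lies between the finger pads; the fingertips stand 19 mm ahead of it and the grasp point (between the pads) is the TCP; z points along the fingers, y is the line along which they close (so a half turn about z gives the same grasp; the last joint's range is limited). The gripper opens to 85 mm and grips with 20 to 120 N. Pads are 22 mm wide; open, the fingers measure 114 mm over their backs; the gripper's body (76 mm by 85 mm) begins 54 mm behind the grasp point. The pads swing forward as they close: fully open they stand 13 mm farther back than shut.
Start: joints at [1.031, 0.276, 1.505, -0, 1.361, -0.121], TCP at [0.234, 0.525, 0.217] pointing down, gripper open.
Joint ranges: [-2.89, 2.89], [-0.75, 2.08], [0.22, 2.7], [-1.18, 4.32], [0.11, 2.71], [-2.7, 2.7]. Speed limits (rad/s): [2.57, 2.57, 3.14, 3.14, 3.14, 3.14].

### API

Orientations are given as a unit quaternion [w, x, y, z].
In Python, from rig import get_state, imaging, ticket gives the robot as it stands. The module is installed in compiled form; this text tells all that it offers.
- The arm moves only by the shell command python3 -m inch 'ROWS' [FORCE]. ROWS is JSON, a list of rows, each an object with "claw": the opening, from -1 (shut) to 1 (fully open); "travel": the shift along the world's x, y, z in units of 200 mm (1.0 is 200 mm), a list of three; "turn": the turn about the world's z in units of 180 degrees (1.0 is 180 degrees). A call has 1 to 5 rows; each row is the pose to reach, as a shift and turn from the pose commanded when the call began, turning the shorter way round; what a row does not reach only later rows make up. A row lasts 1/10 s, in which the tool goes at most 50 mm and 8.59 degrees, less where a joint would pass 70% of its speed; a pose out of reach is approached as far as the arm can. A call with a number of a shift or a turn outside -1 to 1 is refused whole. A call with a gripper value outside its range is refused whole. The fingers move at their own pace and stop on an object; FORCE is the grip in N (left out, the last holds). Time passes only in rows, so rows that repeat a pose let the fingers close. It gives the time, the measured TCP pose, the force, the opening and the grip force at its end, in the units of the state.
- get_state(): the state, without advancing time (a new reading comes with each control period).
- imaging.get_image(name): name is "scene" or "top" or "wrist"; returns the picture (480x640x3 uint8, red, green, blue); there is no depth.
- imaging.camera_params(name): a dict with "camera_matrix" (3x3 intrinsics, pixels), "cam_to_world" (4x4, takes a point from camera to world coordinates); the wrist camera has in their place "T_tool_cam" (4x4, takes a point from camera to tool coordinates, whose origin is the TCP and whose axes are the flange's). Camera axes: x right, y down, z forward; pixel columns grow to the right and rows downward; lengths in m; the calibration is good to about 2 mm. A picture is of the moment at which its call begins: read the wrist's pose just before it. camera_params takes no time and is no camera call.
- ticket.sign_off(): hands the job in; it is judged then, once.
The state is a dict: "clock": time; "qpos": joint angles; "qd": joint speeds; "effort": joint torques, N m; "position": TCP position; "ee_rot": TCP orientation; "contact_force": force on the tool from outside, world axes, zero at the start; "moment": the same for the moment, N m; "width": finger opening in m; "gripper_force": force on a finger pad.
Only numpy, scipy, OpenCV 4.12 (cv2) and the standard library are available. Lean on these libraries where they do the work, as an engineer would, in place of code of your own. Each camera call takes 0.05 s, during which the arm holds its last target. There are 200 camera calls.

### The job

Clear the balance in the paint mixing room: take the two stacks on its pan apart, and stand each of the two tins and two jars upright in the middle of the coaster that has the colour of its lid. Keep them upright and set them down rather than dropping them. Leave the hardener tin with the white cap and the grey mixing cup where they are.

Things in the scene. Friction and masses are not known exactly. Their poses are not given: they have to be found in the camera images.
- red_tin: Closed round steel tin, diameter 66 mm, height 70 mm, 245 to 490 g, with a flat red lid and a red stripe on its silver and white side. Origin: centre of its underside, z up. At the start it stands on the round steel pan (diameter 250 mm, top 70 mm above the bench, fixed in height) of a balance (whose housing is lower than the pan), with one of the jars standing on its lid. The two tins stand about 110 to 145 mm apart, centre to centre.
- blue_tin: Closed round steel tin, diameter 66 mm, height 70 mm, 245 to 490 g, with a flat blue lid and a blue stripe on its silver and white side. Origin: centre of its underside, z up. At the start it stands on the round steel pan (diameter 250 mm, top 70 mm above the bench, fixed in height) of a balance (whose housing is lower than the pan), with one of the jars standing on its lid. The two tins stand about 110 to 145 mm apart, centre to centre.
- yellow_jar: Closed round white plastic jar, diameter 46 mm, height 52 mm, 70 to 140 g, with a flat yellow lid. Origin: centre of its underside, z up. At the start it stands loose on the lid of one of the two tins (either one), its underside 140 mm above the bench.
- green_jar: Closed round white plastic jar, diameter 46 mm, height 52 mm, 70 to 140 g, with a flat green lid. Origin: centre of its underside, z up. At the start it stands loose on the lid of one of the two tins (either one), its underside 140 mm above the bench.
- red_coaster: Flat round red coaster stuck to the bench, diameter 96 mm, 8 mm thick, with a white dot in its middle. Origin: centre of its underside, on the bench. It does not move.
- blue_coaster: Flat round blue coaster stuck to the bench, diameter 96 mm, 8 mm thick, with a white dot in its middle. Origin: centre of its underside, on the bench. It does not move.
- yellow_coaster: Flat round yellow coaster stuck to the bench, diameter 96 mm, 8 mm thick, with a white dot in its middle. Origin: centre of its underside, on the bench. It does not move.
- green_coaster: Flat round green coaster stuck to the bench, diameter 96 mm, 8 mm thick, with a white dot in its middle. Origin: centre of its underside, on the bench. It does not move.
- hardener: Bystander: loose round tin with a white label and a white screw cap, diameter 80 mm, height 118 mm over the cap. Origin: centre of its underside. Not part of the job.
- mixing_cup: Bystander: loose empty grey plastic mixing cup, 84 mm across the rim, height 85 mm. Origin: centre of its underside. Not part of the job.

How it is judged:
By the outcome, as a careful person would: the job done as asked, in the order asked, and still so for the second after the job is handed in, with the robot touching nothing.
It also fails if it takes over 120 s, if anything falls off the work surface, if the arm or the gripper's body presses on something with over 40 N, if the wrist force passes 120 N, or if a joint passes its speed limit or range.

## Working session

There is one attempt and no reset: what is moved stays moved. The work goes in short steps, Python scripts to look and compute and a shell command to move; the robot and the scene stay as the last step left them, time stands still between calls to the robot, and variables do not carry over. Pictures are saved under pics/ and viewed, at most 14 in all, crops included, and the job is handed in when it is done.

```bash
mkdir -p pics; python3 - <<'E'
from rig import get_state, imaging
import cv2
print(get_state())
for n in("top","scene"):
    cv2.imwrite(f"pics/{n}0.png",imaging.get_image(n)[:,:,::-1])
for n in("top","scene","wrist"): print(imaging.camera_params(n))
E
```

```text
{'clock': 0.0, 'qpos': array([ 1.03099299e+00,  2.76621020e-01,  1.50615691e+00,  1.68803398e-06,
        1.36067404e+00, -1.21010301e-01]), 'qd': array([-1.71868826e-04, -1.93668219e-04, -2.18037932e-05, -4.43055894e-04,
       -3.28177478e-04, -1.43120714e-03]), 'effort': array([ 2.83042928e-04, -4.16768253e+01, -2.45806342e+01, -2.53825638e-04,
        1.05503880e-02, -4.20047400e-06]), 'position': array([0.23355094, 0.52482502, 0.21641541]), 'ee_rot': array([-3.02387972e-04,  2.07869722e-01,  9.78156079e-01, -8.79106499e-04]), 'contact_force': array([ 0.29716049, -0.31720058,  0.36443503]), 'moment': array([ 0.03590397, -0.00595578,  0.02817107]), 'gripper_force': 0.0, 'width': 0.08576884684309967}
{'camera_matrix': array([[570.04217998,   0.        , 324.13316638],
       [  0.        , 570.04217998, 233.63641257],
       [  0.        ,   0.        ,   1.        ]]), 'cam_to_world': array([[ 0.00840962, -0.98357609,  0.18029795,  0.34486663],
       [-0.99993538, -0.0068922 ,  0.009041  , -0.01335154],
       [-0.00764986, -0.18036233, -0.98357049,  1.38725779],
       [ 0.     
[... 310 characters left out ...]
206907,  0.60432591, -0.62662447,  0.51524949],
       [-0.01778545, -0.71266903, -0.70127493,  0.67198416],
       [ 0.        ,  0.        ,  0.        ,  1.        ]])}
{'camera_matrix': array([[370.57625813,   0.        , 317.96905089],
       [  0.        , 370.57625813, 237.64644383],
       [  0.        ,   0.        ,   1.        ]]), 'T_tool_cam': array([[ 1.21079567e-03, -9.61074896e-01, -2.76285320e-01,
         7.00116598e-02],
       [ 9.99999254e-01,  1.20844541e-03,  1.78758042e-04,
         9.25389821e-05],
       [ 1.62075859e-04, -2.76285330e-01,  9.61075642e-01,
        -1.57208697e-01],
       [ 0.00000000e+00,  0.00000000e+00,  0.00000000e+00,
         1.00000000e+00]])}
```

View pics/top0.png

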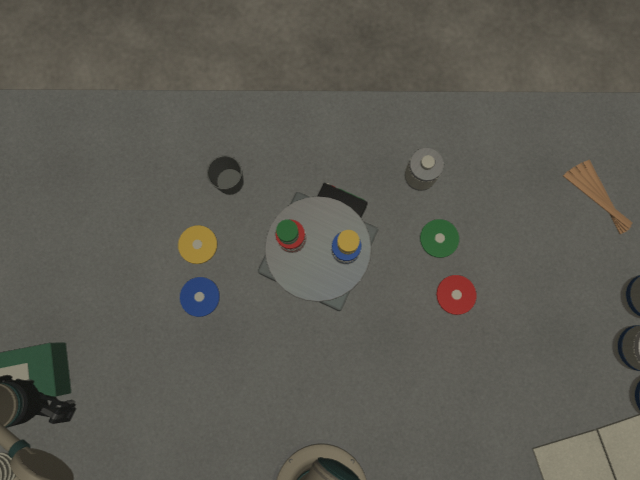

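View pics/scene0.png

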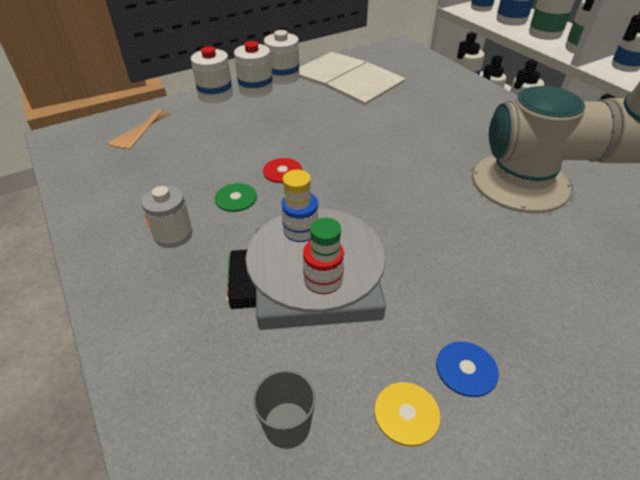

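The top view shows the green jar on the red tin at about (289,232) and the yellow jar on the blue tin at (347,241). The coasters are yellow (198,244), blue (200,297), green (440,238) and red (457,295). The cup is at (226,175), the hardener at (425,170).

```bash
cat > h.py <<'E'
import numpy as np, cv2
from rig import get_state, imaging
from scipy.spatial.transform import Rotation as R
H={'red':[(0,8),(172,180)],'yellow':[(18,34)],'green':[(55,85)],'blue':[(100,125)]}
def blobs(img,c,amin=60,S=110):
    hsv=cv2.cvtColor(img,cv2.COLOR_RGB2HSV); m=0
    for a,b in H[c]: m=m|cv2.inRange(hsv,(a,S,40),(b,255,255))
    cs,_=cv2.findContours(m,cv2.RETR_EXTERNAL,cv2.CHAIN_APPROX_NONE)
    return sorted([k for k in cs if cv2.contourArea(k)>amin],key=cv2.contourArea,reverse=True)
def pose(name,st=None):
    p=imaging.camera_params(name)
    if name!='wrist': return p['camera_matrix'],p['cam_to_world']
    T=np.eye(4); w,x,y,z=st['ee_rot']; T[:3,:3]=R.from_quat([x,y,z,w]).as_matrix(); T[:3,3]=st['position']
    return p['camera_matrix'],T@p['T_tool_cam']
def cast(K,T,uv,z):
    uv=np.atleast_2d(np.array(uv,float)); d=np.c_[uv,np.ones(len(uv))]@np.linalg.inv(K).T@T[:3,:3].T
    o=T[:3,3]; return (o+d*((z-o[2])/d[:,2])[:,None])[:,:2]
def circ(K,T,cnt,z):
    c,r=cv2.minEnclosingCircle(cast(K,T,cnt[:,0],z).astype(np.float32)); return np.round([*c,r],4)
E
python3 - <<'E'
from h import *
for n in('top','scene'):
    img=imaging.get_image(n);K,T=pose(n)
    for c in H:
        for b in blobs(img,c)[:4]:
            u=b[:,0].mean(0).round(); print(n,c,u,cv2.contourArea(b),*[(z,circ(K,T,b,z)) for z in(.008,.14,.192)])
K,T=pose('top')
print(cast(K,T,[[425,163]],.118),cast(K,T,[[425,175]],.06),cast(K,T,[[224,168]],.085),cast(K,T,[[318,248]],.07))
E
```

```text
top red [456. 294.] 1194.0 (0.008, array([ 0.4512, -0.3196,  0.0482])) (0.14, array([ 0.441 , -0.2903,  0.0436])) (0.192, array([ 0.437 , -0.2787,  0.0418]))
top red [292. 237.] 186.5 (0.008, array([0.5964, 0.0836, 0.0364])) (0.14, array([0.5724, 0.0743, 0.0329])) (0.192, array([0.5629, 0.0707, 0.0315]))
top yellow [197. 244.] 1130.0 (0.008, array([0.5697, 0.311 , 0.0483])) (0.14, array([0.5481, 0.28  , 0.0437])) (0.192, array([0.5397, 0.2677, 0.0418]))
top yellow [348. 241.] 355.0 (0.008, array([ 0.5791, -0.0589,  0.0293])) (0.14, array([ 0.5567, -0.0545,  0.0265])) (0.192, array([ 0.5479, -0.0528,  0.0254]))
top green [439. 238.] 1048.5 (0.008, array([ 0.5889, -0.2826,  0.0465])) (0.14, array([ 0.5656, -0.2569,  0.0421])) (0.192, array([ 0.5564, -0.2467,  0.0403]))
top green [287. 230.] 305.5 (0.008, array([0.6057, 0.0913, 0.0262])) (0.14, array([0.5807, 0.0813, 0.0237])) (0.192, array([0.5709, 0.0774, 0.0227]))
top blue [199. 296.] 1155.5 (0.008, array([0.4416, 0.2999, 0.0475])) (0.14, array([0.4323, 0.27  , 0.0429])) (0.192, array([0.4287, 0.2581, 0.0412]))
top blue [345. 250.] 1
[... 1754 characters left out ...]
, array([0.4461, 0.3004, 0.0486])) (0.14, array([0.5246, 0.3431, 0.039 ])) (0.192, array([0.5556, 0.3599, 0.0352]))
scene blue [516.   7.] 445.5 (0.008, array([-0.8632, -0.7956,  0.1189])) (0.14, array([-0.5244, -0.535 ,  0.0953])) (0.192, array([-0.3909, -0.4323,  0.086 ]))
scene blue [300. 208.] 343.5 (0.008, array([ 0.4819, -0.1813,  0.0448])) (0.14, array([ 0.5533, -0.0428,  0.0359])) (0.192, array([0.5815, 0.0117, 0.0324]))
scene blue [627.  57.] 305.0 (0.008, array([-0.8002, -0.2978,  0.072 ])) (0.14, array([-0.4739, -0.1362,  0.0577])) (0.192, array([-0.3453, -0.0725,  0.0521]))
[[ 0.74528174 -0.2336114 ]] [[ 0.73349638 -0.24297073]] [[0.74046732 0.23787697]] [[0.55207971 0.0128138 ]]
```

Positions from the two views (m):

| Item | x | y |
|---|---|---|
| Red coaster | .453 | -.319 |
| Green coaster | .591 | -.281 |
| Yellow coaster | .571 | .311 |
| Blue coaster | .443 | .300 |
| Green jar | .571 | .077 |
| Yellow jar | .548 | -.052 |

The fingers will close along world x, which means turning by -66°.

```bash
python3 -m inch '[{"claw":1,"travel":[0.1,-0.15,0.15],"turn":-0.04},{"claw":1,"travel":[0.25,-0.33,0.3],"turn":-0.08},{"claw":1,"travel":[0.38,-0.51,0.4],"turn":-0.12},{"claw":1,"travel":[0.51,-0.7,0.5],"turn":-0.16},{"claw":1,"travel":[0.64,-0.87,0.5],"turn":-0.2}]'
python3 -m inch '[{"claw":1,"travel":[0.13,-0.18,0],"turn":-0.04},{"claw":1,"travel":[0.26,-0.36,0],"turn":-0.08},{"claw":1,"travel":[0.39,-0.54,0],"turn":-0.12},{"claw":1,"travel":[0.52,-0.72,0],"turn":-0.16},{"claw":1,"travel":[0.65,-0.9,0],"turn":-0.167}]'
python3 -m inch '[{"claw":1,"travel":[0.13,-0.18,0],"turn":0},{"claw":1,"travel":[0.26,-0.36,0],"turn":0},{"claw":1,"travel":[0.4,-0.47,0],"turn":0},{"claw":1,"travel":[0.4,-0.47,0],"turn":0}]'
python3 - <<'E'
from h import *
st=get_state(); img=imaging.get_image('wrist'); K,T=pose('wrist',st)
print(st['position'],st['ee_rot'],st['width'],T[:3,3])
cv2.imwrite('pics/w1.png',img[:,:,::-1])
for c in H:
    for b in blobs(img,c,300)[:3]: print(c,b[:,0].mean(0).round(),cv2.contourArea(b),*[(z,circ(K,T,b,z)) for z in(.14,.192)])
E
```

```text
clock: 0.7
position: [0.3634, 0.3507, 0.3202]
ee_rot: [0.001, 0.502, 0.865, 0.003]
contact_force: [1.3, -0.6, 0.4]
width: 0.0856
gripper_force: 0.0
clock: 1.2
position: [0.4925, 0.1697, 0.3173]
ee_rot: [-0.0, 0.708, 0.706, 0.0]
contact_force: [0.8, 0.5, -0.7]
width: 0.0852
gripper_force: 0.0
clock: 1.6
position: [0.575, 0.0738, 0.3159]
ee_rot: [0.001, 0.709, 0.705, -0.0]
contact_force: [-1.0, -0.1, -0.0]
width: 0.0856
gripper_force: 0.0
[0.57496311 0.0737876  0.31589194] [ 7.37913690e-04  7.09111527e-01  7.05095780e-01 -4.87824833e-04] 0.08562588791677254 [0.57527079 0.14410937 0.47297883]
red [320. 199.] 920.5 (0.14, array([0.5753, 0.0743, 0.0329])) (0.192, array([0.5753, 0.0852, 0.0278]))
yellow [293. 362.] 2319.5 (0.14, array([ 0.5493, -0.0873,  0.0334])) (0.192, array([ 0.5533, -0.0512,  0.0282]))
yellow [313.   8.] 1089.0 (0.14, array([0.5725, 0.2431, 0.0281])) (0.192, array([0.5729, 0.2276, 0.0237]))
green [316. 219.] 2701.5 (0.14, array([0.5729, 0.0649, 0.0288])) (0.192, array([0.5733, 0.0773, 0.0243]))
green [328. 405.] 604.5 (0.14, array([ 0.5851, -0.1441,  0.0282])) (0.192, array([ 0.5835, -0.0991,  0.0238]))
blue [199.  12.] 1980.0 (0.14, array([0.4814, 0.2434, 0.0324])) (0.192, array([0.496 , 0.2279, 0.0274]))
blue [294. 323.] 1250.0 (0.14, array([ 0.5495, -0.0493,  0.0341])) (0.192, array([ 0.5535, -0.0191,  0.0288]))
```

View pics/w1.png

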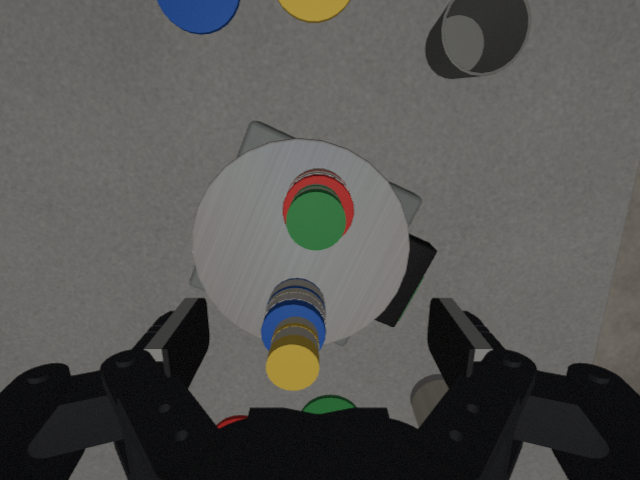

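The wrist view shows the green lid at (316,219) over the red lid and the yellow lid at (293,362) over the blue one. This agrees with the top view, so I'll descend on the green jar.

```bash
python3 -m inch '[{"claw":1,"travel":[-0.008,0.015,-0.2],"turn":0},{"claw":1,"travel":[-0.008,0.015,-0.4],"turn":0},{"claw":1,"travel":[-0.008,0.015,-0.58],"turn":0},{"claw":1,"travel":[-0.008,0.015,-0.7],"turn":0},{"claw":1,"travel":[-0.008,0.015,-0.75],"turn":0}]' 30
python3 -m inch '[{"claw":-1,"travel":[0,0,0],"turn":0},{"claw":-1,"travel":[0,0,0],"turn":0},{"claw":-1,"travel":[0,0,0],"turn":0},{"claw":-1,"travel":[0,0,0],"turn":0},{"claw":-1,"travel":[0,0,0],"turn":0}]' 30
```

```text
clock: 2.15
position: [0.5673, 0.0815, 0.1648]
ee_rot: [-0.002, 0.707, 0.707, -0.002]
contact_force: [0.6, 0.9, -0.4]
width: 0.0853
gripper_force: 0.0
clock: 2.65
position: [0.5721, 0.0805, 0.1695]
ee_rot: [0.002, 0.707, 0.707, 0.002]
contact_force: [0.7, 0.5, 6.8]
width: 0.0442
gripper_force: 30.9
```

```bash
python3 -m inch '[{"claw":-1,"travel":[0,0,0.05],"turn":0},{"claw":-1,"travel":[0,0,0.15],"turn":0},{"claw":-1,"travel":[0,0,0.28],"turn":0},{"claw":-1,"travel":[0,0,0.4],"turn":0},{"claw":-1,"travel":[0,0,0.5],"turn":0}]' 30
python3 - <<'E'
from h import *
st=get_state(); img=imaging.get_image('wrist'); print(st['position'],st['contact_force'],st['width'],st['gripper_force'])
cv2.imwrite('pics/w2.png',img[:,:,::-1])
E
```

```text
clock: 3.15
position: [0.5698, 0.0802, 0.2689]
ee_rot: [-0.0, 0.707, 0.707, -0.0]
contact_force: [0.6, 0.2, -1.5]
width: 0.044
gripper_force: 30.9
[0.56984985 0.08024359 0.26889017] [ 0.59059242  0.17447061 -1.52481293] 0.04402257501669045 30.925925374031067
```

View pics/w2.png

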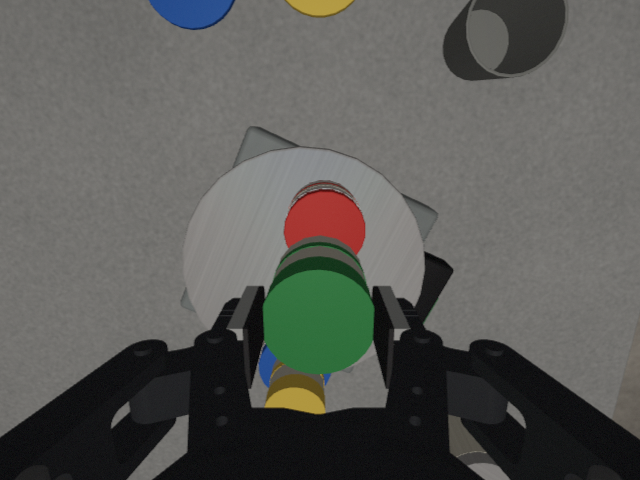

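The green jar is held squarely at (318,320), and the red tin stands undisturbed at (324,230). I'll carry the jar over to the green coaster.

```bash
python3 -m inch '[{"claw":-1,"travel":[0,-0.1,0],"turn":0},{"claw":-1,"travel":[0.02,-0.27,0],"turn":0},{"claw":-1,"travel":[0.04,-0.47,0],"turn":0},{"claw":-1,"travel":[0.05,-0.67,0],"turn":0},{"claw":-1,"travel":[0.05,-0.87,0],"turn":0}]' 30
python3 -m inch '[{"claw":-1,"travel":[0.02,-0.2,0],"turn":0},{"claw":-1,"travel":[0.04,-0.4,0],"turn":0},{"claw":-1,"travel":[0.05,-0.6,0],"turn":0},{"claw":-1,"travel":[0.055,-0.8,0],"turn":0},{"claw":-1,"travel":[0.055,-0.92,0],"turn":0}]' 30
python3 -m inch '[{"claw":-1,"travel":[0,0,-0.1],"turn":0},{"claw":-1,"travel":[0,0,-0.28],"turn":0},{"claw":-1,"travel":[0,0,-0.46],"turn":0},{"claw":-1,"travel":[0,0,-0.56],"turn":0},{"claw":-1,"travel":[0,0,-0.6],"turn":0}]' 30
python3 - <<'E'
from h import *
st=get_state(); img=imaging.get_image('wrist'); K,T=pose('wrist',st); print(st['position'],st['contact_force'])
cv2.imwrite('pics/w3.png',img[:,:,::-1])
for b in blobs(img,'green',300)[:3]: print(b[:,0].mean(0),cv2.contourArea(b),circ(K,T,b,.008),circ(K,T,b,st['position'][2]+.024))
E
```

```text
clock: 3.7
position: [0.5796, -0.0949, 0.2666]
ee_rot: [-0.001, 0.707, 0.707, -0.0]
contact_force: [0.5, 0.1, -2.3]
width: 0.0441
gripper_force: 30.9
clock: 4.2
position: [0.5904, -0.2808, 0.2661]
ee_rot: [-0.001, 0.708, 0.706, -0.001]
contact_force: [0.7, 0.2, -1.7]
width: 0.044
gripper_force: 30.9
clock: 4.7
position: [0.589, -0.2765, 0.1437]
ee_rot: [-0.003, 0.708, 0.707, -0.001]
contact_force: [0.1, -0.5, -1.7]
width: 0.0439
gripper_force: 31.0
[ 0.58895819 -0.27649872  0.14367867] [ 0.10348672 -0.51093173 -1.73704188]
[318.4       315.5969697] 10321.0 [ 0.5886 -0.3629  0.0564] [ 0.5891 -0.278   0.0257]
[321.40797546 223.25153374] 7617.0 [ 0.591  -0.2853  0.0474] [ 0.5905 -0.2427  0.0216]
```

View pics/w3.png

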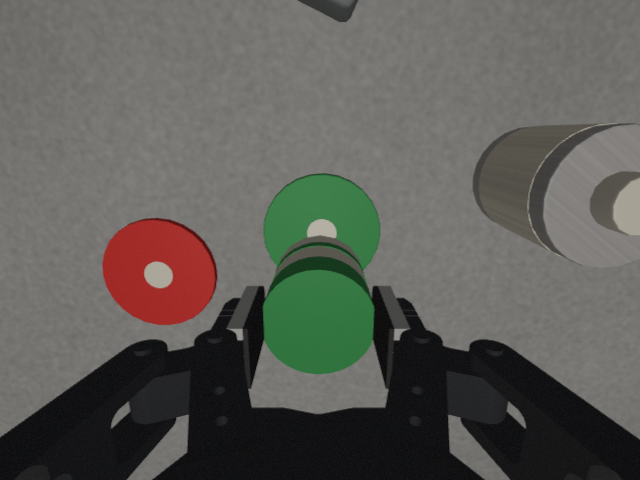

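The jar lines up with the green coaster, whose dot is at (321,228). I'll nudge it about 3 mm and lower it.

```bash
python3 -m inch '[{"claw":-1,"travel":[0.008,-0.012,-0.15],"turn":0},{"claw":-1,"travel":[0.008,-0.012,-0.33],"turn":0},{"claw":-1,"travel":[0.008,-0.012,-0.44],"turn":0},{"claw":-1,"travel":[0.008,-0.012,-0.49],"turn":0},{"claw":-1,"travel":[0.008,-0.012,-0.5],"turn":0}]' 30
python3 -m inch '[{"claw":-1,"travel":[0,0,-0.01],"turn":0},{"claw":-1,"travel":[0,0,-0.02],"turn":0},{"claw":-1,"travel":[0,0,-0.02],"turn":0}]' 30
```

```text
clock: 5.25
position: [0.5929, -0.2801, 0.0471]
ee_rot: [-0.0, 0.707, 0.707, -0.0]
contact_force: [0.1, 0.3, -1.3]
width: 0.0442
gripper_force: 31.0
clock: 5.55
position: [0.5935, -0.2804, 0.0445]
ee_rot: [0.001, 0.707, 0.707, 0.0]
contact_force: [0.3, 0.2, -1.5]
width: 0.0443
gripper_force: 31.0
```

```bash
python3 -m inch '[{"claw":-1,"travel":[0,0,-0.01],"turn":0},{"claw":-1,"travel":[0,0,-0.02],"turn":0},{"claw":-1,"travel":[0,0,-0.02],"turn":0}]' 30
python3 -m inch '[{"claw":-1,"travel":[0,0,-0.01],"turn":0},{"claw":-1,"travel":[0,0,-0.01],"turn":0}]' 30
python3 -m inch '[{"claw":-1,"travel":[0,0,-0.01],"turn":0},{"claw":-1,"travel":[0,0,-0.01],"turn":0}]' 30
```

```text
clock: 5.85
position: [0.5927, -0.28, 0.0391]
ee_rot: [-0.0, 0.707, 0.707, -0.0]
contact_force: [-0.8, -0.2, -1.6]
width: 0.0443
gripper_force: 31.0
clock: 6.05
position: [0.5931, -0.2802, 0.0376]
ee_rot: [0.0, 0.707, 0.707, 0.0]
contact_force: [-0.5, -0.4, 0.8]
width: 0.0442
gripper_force: 31.2
clock: 6.25
position: [0.5933, -0.2804, 0.0374]
ee_rot: [0.001, 0.707, 0.707, 0.0]
contact_force: [-1.5, 0.9, 9.2]
width: 0.0443
gripper_force: 31.9
```

```bash
python3 -m inch '[{"claw":1,"travel":[0,0,0.005],"turn":0},{"claw":1,"travel":[0,0,0.005],"turn":0},{"claw":1,"travel":[0,0,0.005],"turn":0},{"claw":1,"travel":[0,0,0.005],"turn":0},{"claw":1,"travel":[0,0,0.08],"turn":0}]' 30
python3 -m inch '[{"claw":1,"travel":[0,0,0.2],"turn":0},{"claw":1,"travel":[0,0,0.4],"turn":0},{"claw":1,"travel":[0,0,0.6],"turn":0},{"claw":1,"travel":[0,0,0.8],"turn":0},{"claw":1,"travel":[0,0,1.0],"turn":0}]' 30
python3 - <<'E'
from h import *
st=get_state(); img=imaging.get_image('wrist'); K,T=pose('wrist',st); print(st['position'],st['contact_force'])
cv2.imwrite('pics/w4.png',img[:,:,::-1])
for c in('green','red'):
  for b in blobs(img,c,300)[:3]: print(c,b[:,0].mean(0),cv2.contourArea(b),circ(K,T,b,.008),circ(K,T,b,.06))
E
python3 -m inch '[{"claw":1,"travel":[-0.02,0.1,0.08],"turn":0},{"claw":1,"travel":[-0.06,0.3,0.2],"turn":0},{"claw":1,"travel":[-0.1,0.5,0.27],"turn":0},{"claw":1,"travel":[-0.14,0.72,0.27],"turn":0},{"claw":1,"travel":[-0.18,0.92,0.27],"turn":0}]' 30
python3 -m inch '[{"claw":1,"travel":[-0.03,0.15,0],"turn":0},{"claw":1,"travel":[-0.04,0.22,0],"turn":0},{"claw":1,"travel":[-0.04,0.22,0],"turn":0}]' 30
python3 - <<'E'
from h import *
st=get_state(); img=imaging.get_image('wrist'); K,T=pose('wrist',st); print(st['position'],st['contact_force'])
for c in('yellow','blue','red'):
  for b in blobs(img,c,300)[:3]: print(c,b[:,0].mean(0),cv2.contourArea(b),circ(K,T,b,.14),circ(K,T,b,.192))
E
```

```text
clock: 6.75
position: [0.5912, -0.2791, 0.0491]
ee_rot: [-0.003, 0.707, 0.707, -0.001]
contact_force: [-0.1, -0.7, 0.1]
width: 0.0853
gripper_force: 0.0
clock: 7.25
position: [0.5926, -0.2799, 0.2528]
ee_rot: [-0.0, 0.707, 0.707, 0.0]
contact_force: [0.6, -0.1, -0.0]
width: 0.0857
gripper_force: 0.0
[ 0.5926268  -0.27990413  0.25277497] [ 0.64493348 -0.13980199 -0.03887485]
green [316.21900826 201.80165289] 5607.0 [ 0.5909 -0.2857  0.0476] [ 0.5911 -0.2759  0.0414]
red [194.27659574 233.63829787] 5384.5 [ 0.454  -0.3221  0.0485] [ 0.4719 -0.3076  0.0422]
clock: 7.8
position: [0.5558, -0.0934, 0.3054]
ee_rot: [-0.0, 0.707, 0.707, 0.0]
contact_force: [0.8, -0.5, -0.2]
width: 0.0857
gripper_force: 0.0
clock: 8.1
position: [0.5482, -0.0502, 0.3052]
ee_rot: [-0.0, 0.706, 0.708, -0.0]
contact_force: [0.8, -1.1, -0.2]
width: 0.0854
gripper_force: 0.0
[ 0.54821481 -0.05024226  0.30524057] [ 0.77171298 -1.14387498 -0.18020043]
yellow [321.97368421 221.41353383] 3001.0 [ 0.5526 -0.066   0.0316] [ 0.5522 -0.0522  0.0265]
blue [316.87445887 203.25541126] 1367.5 [ 0.549  -0.0516  0.0326] [ 0.5488 -0.0401  0.0274]
red [351.66942149  60.59504132] 5642.0 [0.5749 0.0727 0.0332] [0.5706 0.0642 0.0278]
red [251.46590909 377.86931818] 3014.0 [ 0.4814 -0.2217  0.0353] [ 0.4922 -0.1828  0.0296]
```

View pics/w4.png

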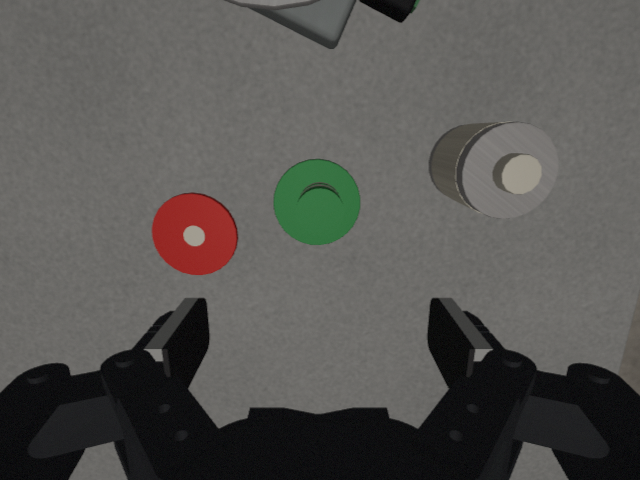

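The green jar stands in the middle of its coaster at (317,202). I'm now above the yellow jar, which needs about +2, -3 mm of correction.

```bash
python3 -m inch '[{"claw":1,"travel":[0.012,-0.013,-0.2],"turn":0},{"claw":1,"travel":[0.012,-0.013,-0.4],"turn":0},{"claw":1,"travel":[0.012,-0.013,-0.56],"turn":0},{"claw":1,"travel":[0.012,-0.013,-0.65],"turn":0},{"claw":1,"travel":[0.012,-0.013,-0.68],"turn":0}]' 30
python3 -m inch '[{"claw":-1,"travel":[0,0,0],"turn":0},{"claw":-1,"travel":[0,0,0],"turn":0},{"claw":-1,"travel":[0,0,0],"turn":0},{"claw":-1,"travel":[0,0,0],"turn":0},{"claw":-1,"travel":[0,0,0],"turn":0}]' 30
python3 -m inch '[{"claw":-1,"travel":[0,0,0.05],"turn":0},{"claw":-1,"travel":[0,0,0.15],"turn":0},{"claw":-1,"travel":[0,0,0.28],"turn":0},{"claw":-1,"travel":[0,0,0.4],"turn":0},{"claw":-1,"travel":[0,0,0.5],"turn":0}]' 30
python3 - <<'E'
from h import *
st=get_state(); img=imaging.get_image('wrist'); K,T=pose('wrist',st); print(st['position'],st['contact_force'])
for c in('yellow','blue','red'):
  for b in blobs(img,c,300)[:2]: print(c,b[:,0].mean(0),cv2.contourArea(b),circ(K,T,b,.14),circ(K,T,b,st['position'][2]+.024))
E
```

```text
clock: 8.65
position: [0.55, -0.0562, 0.1664]
ee_rot: [-0.002, 0.708, 0.706, -0.002]
contact_force: [-0.6, 0.7, 0.5]
width: 0.0851
gripper_force: 0.0
clock: 9.15
position: [0.5522, -0.0551, 0.171]
ee_rot: [0.002, 0.707, 0.707, 0.001]
contact_force: [-0.2, -1.3, 5.4]
width: 0.044
gripper_force: 30.5
clock: 9.65
position: [0.5514, -0.0544, 0.2711]
ee_rot: [0.0, 0.707, 0.707, 0.0]
contact_force: [0.3, -0.1, 0.1]
width: 0.044
gripper_force: 30.7
[ 0.55139243 -0.05440011  0.27105006] [ 0.33998263 -0.06744246  0.09164743]
yellow [316.94040968 281.26629423] 10677.5 [ 0.5515 -0.1223  0.0603] [ 0.5512 -0.0481  0.0279]
blue [314.53571429 211.1875    ] 3469.0 [ 0.5488 -0.0516  0.0328] [ 0.5501 -0.0155  0.0152]
red [350.69927536  45.6884058 ] 7134.0 [0.5751 0.0725 0.0332] [0.5622 0.0419 0.0153]
red [263.94957983 388.97478992] 963.5 [ 0.5012 -0.2089  0.0252] [ 0.5281 -0.0881  0.0117]
```

```bash
python3 -m inch '[{"claw":-1,"travel":[0,0.1,0],"turn":0},{"claw":-1,"travel":[0.02,0.27,0],"turn":0},{"claw":-1,"travel":[0.04,0.47,0],"turn":0},{"claw":-1,"travel":[0.05,0.67,0],"turn":0},{"claw":-1,"travel":[0.05,0.87,0],"turn":0}]' 30
python3 -m inch '[{"claw":-1,"travel":[0.02,0.2,0],"turn":0},{"claw":-1,"travel":[0.04,0.4,0],"turn":0},{"claw":-1,"travel":[0.05,0.6,0],"turn":0},{"claw":-1,"travel":[0.05,0.82,0],"turn":0},{"claw":-1,"travel":[0.05,0.95,0],"turn":0}]' 30
python3 -m inch '[{"claw":-1,"travel":[0,0,-0.1],"turn":0},{"claw":-1,"travel":[0,0,-0.28],"turn":0},{"claw":-1,"travel":[0,0,-0.46],"turn":0},{"claw":-1,"travel":[0,0,-0.56],"turn":0},{"claw":-1,"travel":[0,0,-0.6],"turn":0}]' 30
python3 - <<'E'
from h import *
st=get_state(); img=imaging.get_image('wrist'); K,T=pose('wrist',st); print(st['position'],st['contact_force'])
cv2.imwrite('pics/w5.png',img[:,:,::-1])
for c in('yellow','blue'):
  for b in blobs(img,c,300)[:3]: print(c,b[:,0].mean(0),cv2.contourArea(b),circ(K,T,b,.008),circ(K,T,b,st['position'][2]+.022))
E
```

```text
clock: 10.2
position: [0.5611, 0.1209, 0.2688]
ee_rot: [-0.0, 0.708, 0.707, -0.0]
contact_force: [0.4, -0.2, -1.3]
width: 0.0443
gripper_force: 30.7
clock: 10.7
position: [0.5704, 0.3128, 0.2684]
ee_rot: [-0.001, 0.707, 0.708, -0.0]
contact_force: [0.8, 0.6, -0.9]
width: 0.0441
gripper_force: 30.7
clock: 11.2
position: [0.5691, 0.3088, 0.1458]
ee_rot: [-0.001, 0.707, 0.707, -0.003]
contact_force: [0.8, -0.6, -0.1]
width: 0.044
gripper_force: 30.8
[0.56911665 0.30876904 0.14583878] [ 0.81755614 -0.59671234 -0.13722997]
yellow [319.27504912 260.98821218] 19300.5 [0.5691 0.2665 0.091 ] [0.5696 0.3275 0.0417]
blue [167.33021807 228.97507788] 10027.5 [0.4445 0.2987 0.0484] [0.5126 0.3422 0.0222]
```

View pics/w5.png

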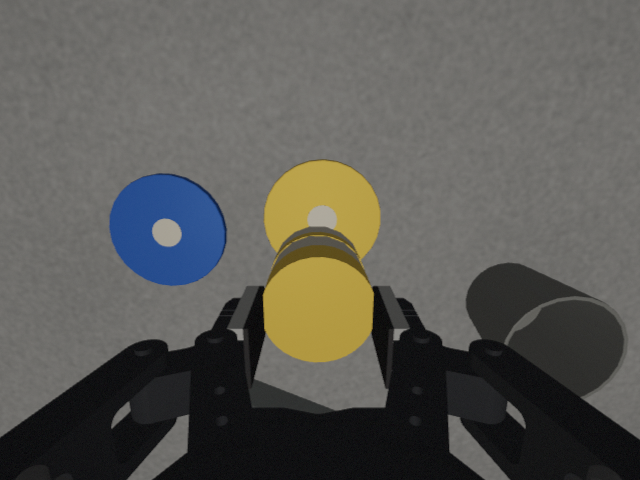

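The yellow jar is held with its lid at (318,310). The yellow coaster's dot is at (322,218), so I'll cast both points.

```bash
python3 - <<'E'
from h import *
st=get_state(); K,T=pose('wrist',st); z=st['position'][2]
print(st['position'],cast(K,T,[[322,216],[322,160],[264,217],[380,217]],.008),cast(K,T,[[318,309]],z+.022))
E
```

```text
[0.56948434 0.30881015 0.14605849] [[0.57226608 0.31215487]
 [0.57211489 0.3569648 ]
 [0.52491479 0.31125256]
 [0.61955267 0.31138663]] [[0.56973483 0.31024204]]
```

```bash
python3 -m inch '[{"claw":-1,"travel":[0.01,0,-0.15],"turn":0},{"claw":-1,"travel":[0.01,0,-0.33],"turn":0},{"claw":-1,"travel":[0.01,0,-0.44],"turn":0},{"claw":-1,"travel":[0.01,0,-0.49],"turn":0},{"claw":-1,"travel":[0.01,0,-0.5],"turn":0}]' 30
python3 -m inch '[{"claw":-1,"travel":[0,0,-0.01],"turn":0},{"claw":-1,"travel":[0,0,-0.02],"turn":0},{"claw":-1,"travel":[0,0,-0.03],"turn":0},{"claw":-1,"travel":[0,0,-0.03],"turn":0}]' 30
python3 -m inch '[{"claw":-1,"travel":[0,0,-0.01],"turn":0},{"claw":-1,"travel":[0,0,-0.01],"turn":0}]' 30
```

```text
clock: 11.75
position: [0.5734, 0.3094, 0.0491]
ee_rot: [-0.0, 0.707, 0.707, -0.0]
contact_force: [-0.3, 0.3, 0.5]
width: 0.0442
gripper_force: 30.8
clock: 12.15
position: [0.5735, 0.3095, 0.0439]
ee_rot: [0.0, 0.707, 0.707, 0.0]
contact_force: [0.3, 0.3, -1.0]
width: 0.0439
gripper_force: 30.8
clock: 12.35
position: [0.5731, 0.3093, 0.0413]
ee_rot: [0.0, 0.707, 0.707, -0.0]
contact_force: [-0.2, -0.4, -0.8]
width: 0.0438
gripper_force: 30.8
```

```bash
python3 -m inch '[{"claw":-1,"travel":[0,0,-0.01],"turn":0},{"claw":-1,"travel":[0,0,-0.01],"turn":0}]' 30
python3 -m inch '[{"claw":-1,"travel":[0,0,-0.006],"turn":0},{"claw":-1,"travel":[0,0,-0.006],"turn":0}]' 30
python3 -m inch '[{"claw":-1,"travel":[0,0,-0.005],"turn":0},{"claw":-1,"travel":[0,0,-0.005],"turn":0}]' 30
```

```text
clock: 12.55
position: [0.5733, 0.3093, 0.0392]
ee_rot: [0.0, 0.707, 0.707, 0.0]
contact_force: [-0.5, 1.1, -0.9]
width: 0.0437
gripper_force: 30.8
clock: 12.75
position: [0.5733, 0.3094, 0.0391]
ee_rot: [0.0, 0.707, 0.707, 0.0]
contact_force: [-2.2, -0.1, 5.3]
width: 0.044
gripper_force: 31.3
clock: 12.95
position: [0.5733, 0.3095, 0.039]
ee_rot: [0.0, 0.707, 0.707, 0.001]
contact_force: [-3.4, -0.2, 10.4]
width: 0.0441
gripper_force: 31.8
```

```bash
python3 -m inch '[{"claw":1,"travel":[0,0,0.005],"turn":0},{"claw":1,"travel":[0,0,0.005],"turn":0},{"claw":1,"travel":[0,0,0.005],"turn":0},{"claw":1,"travel":[0,0,0.005],"turn":0},{"claw":1,"travel":[0,0,0.08],"turn":0}]' 30
python3 -m inch '[{"claw":1,"travel":[0,0,0.2],"turn":0},{"claw":1,"travel":[0,0,0.4],"turn":0},{"claw":1,"travel":[0,0,0.6],"turn":0},{"claw":1,"travel":[0,0,0.8],"turn":0},{"claw":1,"travel":[0,0,1.0],"turn":0}]' 30
python3 -m inch '[{"claw":1,"travel":[0,-0.2,0],"turn":0},{"claw":1,"travel":[0,-0.4,0],"turn":0},{"claw":1,"travel":[0,-0.6,0],"turn":0},{"claw":1,"travel":[0,-0.8,0],"turn":0},{"claw":1,"travel":[0,-1,0],"turn":0}]' 30
python3 -m inch '[{"claw":1,"travel":[0,-0.15,0],"turn":0},{"claw":1,"travel":[0,-0.175,0],"turn":0},{"claw":1,"travel":[0,-0.175,0],"turn":0}]' 30
python3 - <<'E'
from h import *
st=get_state(); img=imaging.get_image('wrist'); K,T=pose('wrist',st); print(st['position'],st['contact_force'])
cv2.imwrite('pics/w6.png',img[:,:,::-1])
for c in('red','blue'):
  for b in blobs(img,c,300)[:3]: print(c,b[:,0].mean(0),cv2.contourArea(b),circ(K,T,b,.14))
img=imaging.get_image('top'); K,T=pose('top')
for c in H:
  for b in blobs(img,c)[:3]: print(c,b[:,0].mean(0),cv2.contourArea(b),circ(K,T,b,.008))
E
```

```text
clock: 13.45
position: [0.5715, 0.3086, 0.0508]
ee_rot: [-0.001, 0.707, 0.707, -0.002]
contact_force: [-0.0, -0.7, -0.1]
width: 0.0857
gripper_force: 0.0
clock: 13.95
position: [0.573, 0.3092, 0.2545]
ee_rot: [0.0, 0.707, 0.707, -0.0]
contact_force: [0.2, 0.1, 0.5]
width: 0.0854
gripper_force: 0.0
clock: 14.45
position: [0.573, 0.1079, 0.2529]
ee_rot: [0.0, 0.707, 0.707, -0.0]
contact_force: [0.4, 0.4, -0.1]
width: 0.0854
gripper_force: 0.0
clock: 14.75
position: [0.5733, 0.0737, 0.253]
ee_rot: [-0.0, 0.708, 0.706, 0.0]
contact_force: [0.1, 1.0, -0.5]
width: 0.0853
gripper_force: 0.0
[0.57326256 0.07365375 0.25295508] [ 0.09183431  0.96882315 -0.54644292]
red [320.24896266 226.58921162] 5636.5 [0.5754 0.074  0.0333]
blue [290.03271028 368.46728972] 4326.0 [ 0.5489 -0.0495  0.0357]
blue [182.91780822   5.98630137] 859.0 [0.4869 0.2244 0.0228]
red [456.00892857 294.39285714] 1192.0 [ 0.4512 -0.3196  0.0482]
red [290.76363636 236.89090909] 72.5 [0.5913 0.0829 0.0304]
yellow [197.17757009 244.20560748] 1129.5 [0.5693 0.3115 0.0483]
green [439.14285714 238.14285714] 1047.5 [ 0.5889 -0.2826  0.0465]
blue [197.90825688 296.35779817] 1017.5 [0.4416 0.2999 0.0475]
blue [346.0125 245.9   ] 619.0 [ 0.5683 -0.0543  0.0363]
```

View pics/w6.png

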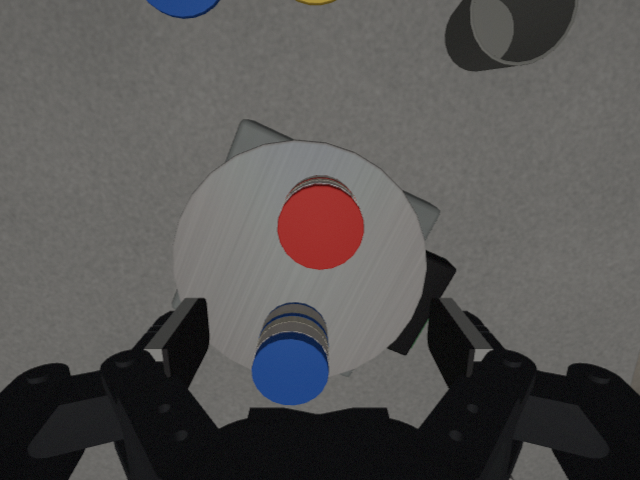

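The red lid is at (320,227), nearly centred, and needs +2 mm in x. Next I'll descend and grip.

```bash
python3 -m inch '[{"claw":1,"travel":[0.01,0.002,-0.15],"turn":0},{"claw":1,"travel":[0.01,0.002,-0.3],"turn":0},{"claw":1,"travel":[0.01,0.002,-0.45],"turn":0},{"claw":1,"travel":[0.01,0.002,-0.6],"turn":0},{"claw":1,"travel":[0.01,0.002,-0.71],"turn":0}]' 50
python3 -m inch '[{"claw":-1,"travel":[0,0,0],"turn":0},{"claw":-1,"travel":[0,0,0],"turn":0},{"claw":-1,"travel":[0,0,0],"turn":0},{"claw":-1,"travel":[0,0,0],"turn":0}]' 50
python3 -m inch '[{"claw":-1,"travel":[0,0,0.03],"turn":0},{"claw":-1,"travel":[0,0,0.12],"turn":0},{"claw":-1,"travel":[0,0,0.25],"turn":0},{"claw":-1,"travel":[0,0,0.4],"turn":0},{"claw":-1,"travel":[0,0,0.5],"turn":0}]' 50
```

```text
clock: 15.35
position: [0.5743, 0.0766, 0.109]
ee_rot: [-0.001, 0.707, 0.708, -0.001]
contact_force: [-0.3, -0.3, -0.5]
width: 0.0853
gripper_force: 0.0
clock: 15.75
position: [0.5758, 0.0751, 0.1121]
ee_rot: [0.001, 0.707, 0.707, 0.001]
contact_force: [-0.6, -0.3, -4.0]
width: 0.0636
gripper_force: 55.6
clock: 16.25
position: [0.5761, 0.0746, 0.2142]
ee_rot: [0.001, 0.708, 0.707, 0.001]
contact_force: [-0.1, 0.3, -3.7]
width: 0.0639
gripper_force: 56.3
```

```bash
python3 -m inch '[{"claw":-1,"travel":[-0.03,-0.08,0.03],"turn":0},{"claw":-1,"travel":[-0.08,-0.24,0.05],"turn":0},{"claw":-1,"travel":[-0.14,-0.43,0.05],"turn":0},{"claw":-1,"travel":[-0.2,-0.63,0.05],"turn":0},{"claw":-1,"travel":[-0.26,-0.83,0.05],"turn":0}]' 50
python3 -m inch '[{"claw":-1,"travel":[-0.06,-0.2,0],"turn":0},{"claw":-1,"travel":[-0.12,-0.4,0],"turn":0},{"claw":-1,"travel":[-0.18,-0.6,0],"turn":0},{"claw":-1,"travel":[-0.24,-0.8,0],"turn":0},{"claw":-1,"travel":[-0.3,-0.97,0],"turn":0}]' 50
python3 -m inch '[{"claw":-1,"travel":[-0.03,-0.12,-0.05],"turn":0},{"claw":-1,"travel":[-0.055,-0.175,-0.15],"turn":0},{"claw":-1,"travel":[-0.055,-0.175,-0.25],"turn":0},{"claw":-1,"travel":[-0.055,-0.175,-0.3],"turn":0}]' 50
python3 - <<'E'
from h import *
st=get_state(); img=imaging.get_image('wrist'); K,T=pose('wrist',st); print(st['position'],st['contact_force'])
cv2.imwrite('pics/w7.png',img[:,:,::-1])
for b in blobs(img,'red',300)[:3]: print(b[:,0].mean(0),cv2.contourArea(b),cv2.boundingRect(b),circ(K,T,b,.008),circ(K,T,b,st['position'][2]+.028))
E
```

```text
clock: 16.75
position: [0.5214, -0.0932, 0.2209]
ee_rot: [-0.0, 0.707, 0.707, -0.001]
contact_force: [0.6, 0.4, -3.1]
width: 0.0636
gripper_force: 56.4
clock: 17.25
position: [0.4611, -0.2877, 0.2208]
ee_rot: [-0.0, 0.708, 0.706, -0.001]
contact_force: [0.2, 0.0, -3.3]
width: 0.0638
gripper_force: 56.4
clock: 17.65
position: [0.4497, -0.3201, 0.159]
ee_rot: [-0.002, 0.708, 0.706, -0.0]
contact_force: [-0.8, 1.0, -5.6]
width: 0.0633
gripper_force: 56.3
[ 0.44970089 -0.3200652   0.15896077] [-0.78659622  1.03572011 -5.60399146]
[318.17419355 319.66666667] 20889.5 (234, 239, 169, 161) [ 0.4481 -0.4213  0.0825] [ 0.4494 -0.3222  0.0347]
[320.22344322 213.17948718] 5007.0 (259, 163, 120, 89) [ 0.4476 -0.3269  0.0551] [ 0.4492 -0.2825  0.0232]
```

View pics/w7.png

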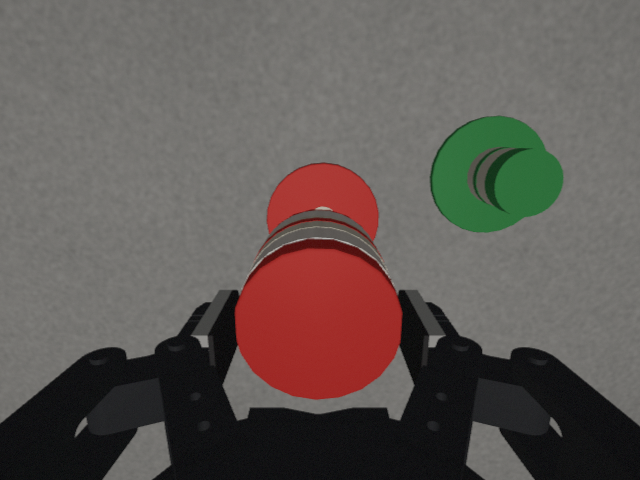

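The red tin is held with its lid at (318,319). The coaster behind it has its top edge at (323,163) and sides at columns 267 and 379.

```bash
python3 - <<'E'
from h import *
st=get_state(); K,T=pose('wrist',st); print(st['position'],cast(K,T,[[323,163],[267,215],[379,215]],.008))
E
```

```text
[ 0.44966933 -0.31933664  0.15802012] [[ 0.45331747 -0.27360944]
 [ 0.40594474 -0.31695323]
 [ 0.50087873 -0.31694342]]
```

```bash
python3 -m inch '[{"claw":-1,"travel":[0.01,0,-0.1],"turn":0},{"claw":-1,"travel":[0.01,0,-0.25],"turn":0},{"claw":-1,"travel":[0.01,0,-0.38],"turn":0},{"claw":-1,"travel":[0.01,0,-0.45],"turn":0},{"claw":-1,"travel":[0.01,0,-0.48],"turn":0}]' 50
python3 -m inch '[{"claw":-1,"travel":[0,0,-0.01],"turn":0},{"claw":-1,"travel":[0,0,-0.02],"turn":0},{"claw":-1,"travel":[0,0,-0.03],"turn":0},{"claw":-1,"travel":[0,0,-0.03],"turn":0}]' 50
python3 -m inch '[{"claw":-1,"travel":[0,0,-0.01],"turn":0},{"claw":-1,"travel":[0,0,-0.01],"turn":0}]' 50
```

```text
clock: 18.2
position: [0.4535, -0.3195, 0.0641]
ee_rot: [-0.001, 0.707, 0.707, -0.0]
contact_force: [0.1, -0.0, -3.4]
width: 0.0638
gripper_force: 56.3
clock: 18.6
position: [0.4545, -0.3205, 0.0597]
ee_rot: [0.001, 0.707, 0.707, 0.0]
contact_force: [-0.2, 0.8, -4.5]
width: 0.0635
gripper_force: 56.3
clock: 18.8
position: [0.4542, -0.3202, 0.0572]
ee_rot: [0.0, 0.707, 0.707, 0.0]
contact_force: [-0.3, -0.7, -4.1]
width: 0.0637
gripper_force: 56.3
```

```bash
python3 -m inch '[{"claw":-1,"travel":[0,0,-0.01],"turn":0},{"claw":-1,"travel":[0,0,-0.02],"turn":0},{"claw":-1,"travel":[0,0,-0.02],"turn":0}]' 50
python3 -m inch '[{"claw":-1,"travel":[0,0,-0.01],"turn":0},{"claw":-1,"travel":[0,0,-0.01],"turn":0}]' 50
python3 -m inch '[{"claw":-1,"travel":[0,0,-0.006],"turn":0},{"claw":-1,"travel":[0,0,-0.006],"turn":0}]' 50
```

```text
clock: 19.1
position: [0.454, -0.32, 0.0527]
ee_rot: [-0.0, 0.707, 0.707, 0.0]
contact_force: [0.1, 0.1, -3.6]
width: 0.0639
gripper_force: 56.3
clock: 19.3
position: [0.4541, -0.3201, 0.0508]
ee_rot: [-0.0, 0.707, 0.707, 0.0]
contact_force: [0.6, 0.2, -3.4]
width: 0.0635
gripper_force: 56.3
clock: 19.5
position: [0.4542, -0.3202, 0.0498]
ee_rot: [-0.0, 0.707, 0.707, 0.0]
contact_force: [0.2, 0.8, -2.8]
width: 0.0638
gripper_force: 56.3
```

```bash
python3 -m inch '[{"claw":-1,"travel":[0,0,-0.006],"turn":0},{"claw":-1,"travel":[0,0,-0.006],"turn":0}]' 50
python3 -m inch '[{"claw":-1,"travel":[0,0,-0.004],"turn":0},{"claw":-1,"travel":[0,0,-0.004],"turn":0}]' 50
```

```text
clock: 19.7
position: [0.4544, -0.3204, 0.0489]
ee_rot: [0.0, 0.707, 0.707, 0.0]
contact_force: [0.3, -0.5, -2.5]
width: 0.0637
gripper_force: 56.4
clock: 19.9
position: [0.4545, -0.3205, 0.0487]
ee_rot: [0.0, 0.707, 0.707, -0.0]
contact_force: [-1.1, 0.7, 4.4]
width: 0.0639
gripper_force: 57.1
```

```bash
python3 -m inch '[{"claw":1,"travel":[0,0,0],"turn":0},{"claw":1,"travel":[0,0,0],"turn":0},{"claw":1,"travel":[0,0,0],"turn":0},{"claw":1,"travel":[0,0,0.02],"turn":0},{"claw":1,"travel":[0,0,0.12],"turn":0}]' 50
python3 -m inch '[{"claw":1,"travel":[0,0,0.2],"turn":0},{"claw":1,"travel":[0,0,0.4],"turn":0},{"claw":1,"travel":[0,0,0.6],"turn":0},{"claw":1,"travel":[0,0,0.8],"turn":0},{"claw":1,"travel":[0,0,0.9],"turn":0}]' 50
python3 - <<'E'
from h import *
st=get_state(); img=imaging.get_image('wrist'); K,T=pose('wrist',st); print(st['position'],st['contact_force'])
cv2.imwrite('pics/w8.png',img[:,:,::-1])
for b in blobs(img,'red',300)[:3]: print(b[:,0].mean(0),cv2.contourArea(b),circ(K,T,b,.008),circ(K,T,b,.078))
E
python3 -m inch '[{"claw":1,"travel":[0.05,0.15,0],"turn":0},{"claw":1,"travel":[0.12,0.35,0],"turn":0},{"claw":1,"travel":[0.19,0.55,0],"turn":0},{"claw":1,"travel":[0.26,0.75,0],"turn":0},{"claw":1,"travel":[0.33,0.95,0],"turn":0}]' 50
python3 -m inch '[{"claw":1,"travel":[0.06,0.18,0],"turn":0},{"claw":1,"travel":[0.12,0.34,0],"turn":0},{"claw":1,"travel":[0.14,0.4,0],"turn":0},{"claw":1,"travel":[0.14,0.4,0],"turn":0}]' 50
python3 - <<'E'
from h import *
st=get_state(); img=imaging.get_image('wrist'); K,T=pose('wrist',st); print(st['position'],st['contact_force'])
for b in blobs(img,'blue',300)[:3]: print(b[:,0].mean(0),cv2.contourArea(b),circ(K,T,b,.14))
E
```

```text
clock: 20.4
position: [0.4529, -0.3191, 0.0704]
ee_rot: [-0.002, 0.707, 0.707, -0.0]
contact_force: [-0.3, 0.3, 0.9]
width: 0.0854
gripper_force: 0.0
clock: 20.9
position: [0.4554, -0.3213, 0.2563]
ee_rot: [0.003, 0.707, 0.707, 0.0]
contact_force: [-0.1, -0.7, 0.0]
width: 0.0849
gripper_force: 0.0
[ 0.45538386 -0.32128798  0.2563217 ] [-0.06591701 -0.65337545  0.00878353]
[314.92369478 198.09638554] 6043.5 [ 0.4538 -0.3262  0.0518] [ 0.4539 -0.3132  0.0429]
clock: 21.45
position: [0.5203, -0.1287, 0.2515]
ee_rot: [-0.0, 0.708, 0.707, -0.0]
contact_force: [1.0, -0.4, -0.5]
width: 0.0855
gripper_force: 0.0
clock: 21.85
position: [0.5483, -0.049, 0.2514]
ee_rot: [-0.0, 0.706, 0.708, -0.0]
contact_force: [-0.6, -0.7, 1.2]
width: 0.0853
gripper_force: 0.0
[ 0.54831103 -0.04895189  0.25144813] [-0.6181365  -0.67181136  1.22173119]
[318.77178423 231.13278008] 5626.5 [ 0.5487 -0.0518  0.0334]
```

View pics/w8.png

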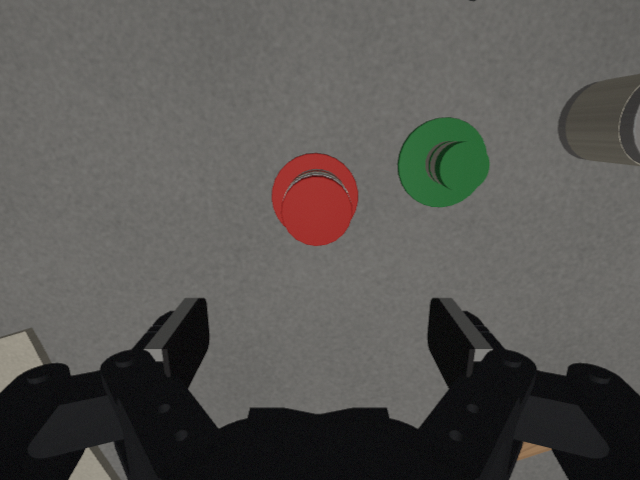

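The red tin stands upright on the red coaster at (316,205). Next is the blue tin: I'm above it and need about -2 mm in y.

```bash
python3 -m inch '[{"claw":1,"travel":[0,-0.01,-0.15],"turn":0},{"claw":1,"travel":[0,-0.01,-0.3],"turn":0},{"claw":1,"travel":[0,-0.01,-0.45],"turn":0},{"claw":1,"travel":[0,-0.01,-0.6],"turn":0},{"claw":1,"travel":[0,-0.01,-0.7],"turn":0}]' 50
python3 -m inch '[{"claw":-1,"travel":[0,0,0],"turn":0},{"claw":-1,"travel":[0,0,0],"turn":0},{"claw":-1,"travel":[0,0,0],"turn":0},{"claw":-1,"travel":[0,0,0],"turn":0}]' 50
python3 -m inch '[{"claw":-1,"travel":[0,0,0.03],"turn":0},{"claw":-1,"travel":[0,0,0.12],"turn":0},{"claw":-1,"travel":[0,0,0.25],"turn":0},{"claw":-1,"travel":[0,0,0.4],"turn":0},{"claw":-1,"travel":[0,0,0.5],"turn":0}]' 50
```

```text
clock: 22.4
position: [0.5465, -0.0541, 0.1098]
ee_rot: [-0.001, 0.708, 0.706, -0.001]
contact_force: [-0.5, -1.0, -0.5]
width: 0.0852
gripper_force: 0.0
clock: 22.8
position: [0.5486, -0.0528, 0.1129]
ee_rot: [0.001, 0.708, 0.707, 0.0]
contact_force: [-0.4, 0.8, -3.4]
width: 0.0634
gripper_force: 55.3
clock: 23.3
position: [0.549, -0.0523, 0.2149]
ee_rot: [0.002, 0.707, 0.707, 0.001]
contact_force: [0.8, -0.6, -1.9]
width: 0.0633
gripper_force: 55.9
```

```bash
python3 -m inch '[{"claw":-1,"travel":[-0.02,0.08,0.02],"turn":0},{"claw":-1,"travel":[-0.07,0.24,0.02],"turn":0},{"claw":-1,"travel":[-0.13,0.43,0.02],"turn":0},{"claw":-1,"travel":[-0.19,0.63,0.02],"turn":0},{"claw":-1,"travel":[-0.25,0.83,0.02],"turn":0}]' 50
python3 -m inch '[{"claw":-1,"travel":[-0.06,0.2,0],"turn":0},{"claw":-1,"travel":[-0.12,0.4,0],"turn":0},{"claw":-1,"travel":[-0.18,0.6,0],"turn":0},{"claw":-1,"travel":[-0.24,0.8,0],"turn":0},{"claw":-1,"travel":[-0.27,0.92,0],"turn":0}]' 50
python3 -m inch '[{"claw":-1,"travel":[0,0,-0.05],"turn":0},{"claw":-1,"travel":[0,0.01,-0.15],"turn":0},{"claw":-1,"travel":[0,0.01,-0.25],"turn":0},{"claw":-1,"travel":[0,0.01,-0.28],"turn":0},{"claw":-1,"travel":[0,0.01,-0.28],"turn":0}]' 50
python3 - <<'E'
from h import *
st=get_state(); img=imaging.get_image('wrist'); K,T=pose('wrist',st); print(st['position'],st['contact_force'])
cv2.imwrite('pics/w9.png',img[:,:,::-1])
for b in blobs(img,'blue',300)[:3]: print(b[:,0].mean(0),cv2.contourArea(b),cv2.boundingRect(b),circ(K,T,b,.008),circ(K,T,b,st['position'][2]+.027))
E
```

```text
clock: 23.8
position: [0.4963, 0.116, 0.2153]
ee_rot: [-0.001, 0.708, 0.707, -0.0]
contact_force: [0.6, 1.0, -2.7]
width: 0.0635
gripper_force: 56.0
clock: 24.3
position: [0.4411, 0.301, 0.2153]
ee_rot: [-0.001, 0.706, 0.708, -0.0]
contact_force: [0.2, 0.4, -2.7]
width: 0.0635
gripper_force: 55.9
clock: 24.8
position: [0.4429, 0.2989, 0.1585]
ee_rot: [-0.001, 0.708, 0.707, -0.002]
contact_force: [0.1, 0.2, -2.2]
width: 0.0634
gripper_force: 55.9
[0.44287296 0.29891284 0.15852304] [ 0.08597627  0.22649586 -2.22540425]
[318.47741935 309.36774194] 20887.5 (235, 228, 168, 161) [0.443  0.2077 0.0814] [0.4433 0.3009 0.0344]
[320.63843648 200.00325733] 5097.5 (264, 160, 112, 79) [0.4454 0.2973 0.0497] [0.4443 0.3388 0.0211]
```

View pics/w9.png

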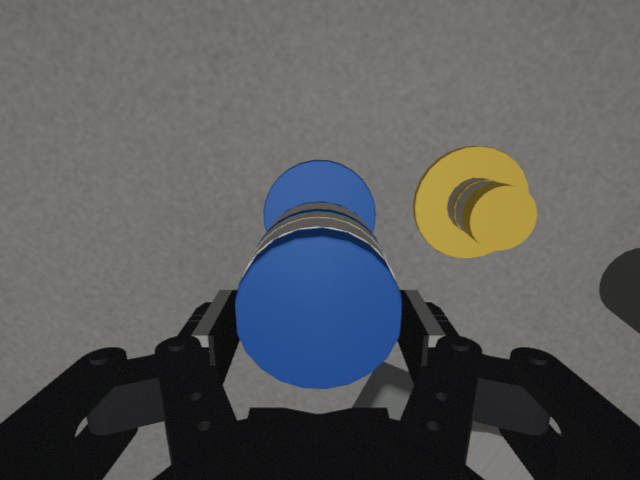

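The blue tin is held with its lid at (319,308). It lines up with the blue coaster, whose sides are at columns 264 and 376, to within about 1 mm. Lowering it now.

```bash
python3 -m inch '[{"claw":-1,"travel":[0,0,-0.1],"turn":0},{"claw":-1,"travel":[0,0,-0.25],"turn":0},{"claw":-1,"travel":[0,0,-0.38],"turn":0},{"claw":-1,"travel":[0,0,-0.45],"turn":0},{"claw":-1,"travel":[0,0,-0.48],"turn":0}]' 50
python3 -m inch '[{"claw":-1,"travel":[0,0,-0.01],"turn":0},{"claw":-1,"travel":[0,0,-0.02],"turn":0},{"claw":-1,"travel":[0,0,-0.03],"turn":0},{"claw":-1,"travel":[0,0,-0.04],"turn":0},{"claw":-1,"travel":[0,0,-0.04],"turn":0}]' 50
python3 -m inch '[{"claw":-1,"travel":[0,0,-0.01],"turn":0},{"claw":-1,"travel":[0,0,-0.01],"turn":0}]' 50
```

```text
clock: 25.35
position: [0.4442, 0.2994, 0.0635]
ee_rot: [-0.0, 0.708, 0.707, -0.0]
contact_force: [0.4, 0.4, -2.6]
width: 0.0636
gripper_force: 56.0
clock: 25.85
position: [0.4443, 0.2998, 0.0561]
ee_rot: [0.0, 0.707, 0.707, 0.0]
contact_force: [-0.1, -0.1, -3.6]
width: 0.0635
gripper_force: 56.0
clock: 26.05
position: [0.4441, 0.2997, 0.0538]
ee_rot: [0.0, 0.707, 0.707, -0.0]
contact_force: [-0.5, -0.5, -2.9]
width: 0.0635
gripper_force: 56.0
```

```bash
python3 -m inch '[{"claw":-1,"travel":[0,0,-0.008],"turn":0},{"claw":-1,"travel":[0,0,-0.008],"turn":0}]' 50
python3 -m inch '[{"claw":-1,"travel":[0,0,-0.006],"turn":0},{"claw":-1,"travel":[0,0,-0.006],"turn":0}]' 50
python3 -m inch '[{"claw":-1,"travel":[0,0,-0.005],"turn":0},{"claw":-1,"travel":[0,0,-0.005],"turn":0}]' 50
```

```text
clock: 26.25
position: [0.4441, 0.2997, 0.0521]
ee_rot: [-0.0, 0.707, 0.707, -0.0]
contact_force: [-1.3, 0.1, -3.1]
width: 0.0636
gripper_force: 56.0
clock: 26.45
position: [0.4441, 0.2997, 0.051]
ee_rot: [-0.0, 0.707, 0.707, -0.0]
contact_force: [-0.9, 0.0, -2.4]
width: 0.0635
gripper_force: 56.0
clock: 26.65
position: [0.4443, 0.2997, 0.0501]
ee_rot: [0.0, 0.707, 0.707, 0.0]
contact_force: [-0.2, 0.0, -2.8]
width: 0.0635
gripper_force: 56.1
```

```bash
python3 -m inch '[{"claw":-1,"travel":[0,0,-0.005],"turn":0},{"claw":-1,"travel":[0,0,-0.005],"turn":0}]' 50
python3 -m inch '[{"claw":-1,"travel":[0,0,-0.004],"turn":0},{"claw":-1,"travel":[0,0,-0.004],"turn":0}]' 50
```

```text
clock: 26.85
position: [0.4444, 0.2998, 0.0499]
ee_rot: [0.0, 0.707, 0.707, 0.0]
contact_force: [-0.5, -0.3, 5.6]
width: 0.064
gripper_force: 56.6
clock: 27.05
position: [0.4445, 0.2999, 0.0499]
ee_rot: [0.0, 0.707, 0.707, 0.0]
contact_force: [-1.8, -1.9, 10.0]
width: 0.0633
gripper_force: 57.3
```

Seated. I'll release, rise and check.

```bash
python3 -m inch '[{"claw":1,"travel":[0,0,0],"turn":0},{"claw":1,"travel":[0,0,0],"turn":0},{"claw":1,"travel":[0,0,0],"turn":0},{"claw":1,"travel":[0,0,0.02],"turn":0},{"claw":1,"travel":[0,0,0.12],"turn":0}]' 50
python3 -m inch '[{"claw":1,"travel":[0,0,0.2],"turn":0},{"claw":1,"travel":[0,0,0.4],"turn":0},{"claw":1,"travel":[0,0,0.6],"turn":0},{"claw":1,"travel":[0,0,0.8],"turn":0},{"claw":1,"travel":[0,0,0.9],"turn":0}]' 50
python3 - <<'E'
from h import *
for n in('wrist','scene'): cv2.imwrite(f'pics/{n}_end.png',imaging.get_image(n)[:,:,::-1])
E
```

```text
clock: 27.55
position: [0.4426, 0.2989, 0.0707]
ee_rot: [-0.001, 0.707, 0.707, -0.002]
contact_force: [0.4, 0.3, 0.8]
width: 0.0854
gripper_force: 0.0
clock: 28.05
position: [0.4456, 0.3004, 0.2565]
ee_rot: [0.001, 0.707, 0.707, 0.003]
contact_force: [-0.3, 0.2, 0.1]
width: 0.0854
gripper_force: 0.0
```

View pics/wrist_end.png

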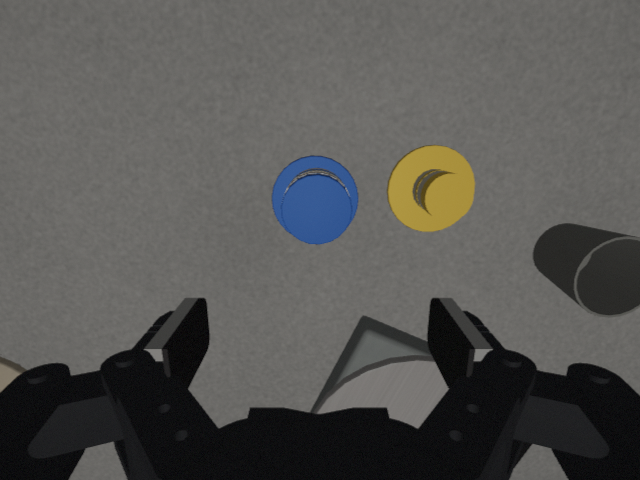

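View pics/scene_end.png

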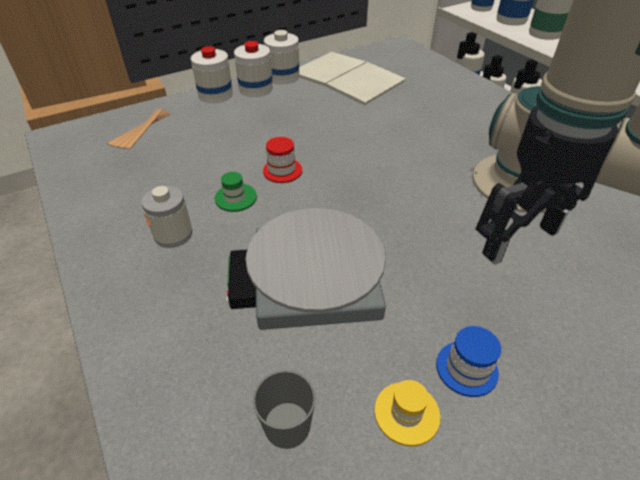

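All four stand upright and centred on their coasters: red (281,158), green (233,187), yellow (409,402) and blue (474,360). The pan is empty, and the hardener and cup haven't moved. Handing in.

```bash
python3 -c "
from rig import ticket; print(ticket.sign_off())"
```

```text
the job is handed in; nothing more can be done
None
```

The job is handed in: the balance pan is empty, both tins and both jars stand upright in the middle of the coasters matching their lids, and the hardener tin and mixing cup were left where they were; it took about 28 s of robot time.

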